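Pack the sharpening rod and close the heavy case

TASK

Take the steel sharpening rod out of its wooden trough, press it down past the sprung jaw into the fork clips of the aluminium display case until it is fully home and the jaw has closed over it, then press the heavy lid down on its stiff hinge until it is fully shut, gently, so that it does not slam. The trough hides the rod's middle and the clips leave room only at the middle, so it will have to be laid on the table and taken again by the middle. Leave the other wares where they stand.

Things in the scene. Friction and masses are not known exactly. Their poses are not given: they have to be found in the camera images.
- rod: Steel sharpening rod: round shaft 14 mm in diameter with a square dark-wood cap (18 x 18 x 26 mm long) on each end; 180 mm over all, 0.15 to 0.23 kg, both ends alike. Origin at its middle, on its axis; own x along the rod. It starts in the trough, its axis 21 mm above the table; on the table the axis is 9 mm up and the caps stop it rolling.
- trough: Fixed wooden block, 130 (x) x 60 (y) x 34 mm high, groove 25 mm wide along its x, floor 12 mm up; origin under its centre. The rod lies in the groove with 50 mm sticking out of the -x end (robot side): grip it there, the middle is hidden. The table on its -y side is free to lay the rod parallel to the trough, axes 100 mm apart.
- case: Fixed open-topped aluminium display case, 190 (x) x 300 (y) x 70 mm high outside, walls and floor 6 mm. Origin at the centre of its underside; its front faces -x, its lid is hinged on the far (+x) rim. Other wares lie in its back part, lower than 30 mm above the table.
- clip (a point): Where the rod's middle lies when home, axes as the case's: 25 mm in front (-x) of the case's centre, 35 mm above the table, 29 mm above the case floor. The rod lies along the case's y. Bring it down within 2 mm of this line; it pushes the jaw aside (about 10 N, up to 20) and lands on the fork floors. Grip it only in the middle 80 mm, between the forks.
- fork_left (a point): Seat floor of the left (+y) steel fork, 12 mm thick along y, 50 mm left of point clip and 7 mm below it; its twin stands 50 mm to the right. The fixed prong on the +x side has its inner face 9 mm from the clip line, rises 18 mm above the clip point and leans outward to about 13 mm at its tip.
- recess_left (a point): Middle of the recess for the left cap, at clip height, 79 mm left of point clip; a twin is on the right. Two black blocks leave 27 mm in x and rise 7 mm above the clip point, so there is no room for fingers beside the caps.
- jaw (a joint): Angle of the sprung jaw, one piece with a nose over each fork on its -x side: 0 closed, up to 0.5 rad open, about 0.25 while the rod passes; a weak spring closes it. Nose bars are 8 mm thick, their tops 15 mm above point clip.
- lid (a joint): Lid angle: 0 shut, pi/2 upright; starts near upright. Aluminium slab 192 mm from hinge to front edge, 302 wide, 14 thick, 0.9 kg. Stiff hinge: it stays where left and must be pushed all the way down on its outer (far, later upper) face, 9 N or less at 150 mm from the hinge. Front edge faster than 0.25 m/s in the last half radian is a slam.
- lid_hinge (a point): Middle of the lid's hinge line, 70 mm above the table, 95 mm behind the case's centre; the line runs along the case's y. The point turns with the lid: its -x points along the lid to the front edge, its z out of the outer face, which lies 14 mm from the hinge line.
- lid_front (a point): Middle of the lid's front edge on its outer face; 84 mm above the table when shut.
- blank_a: Dark wooden handle blank lying flat, 130 x 40 x 25 mm; a bystander, not to be disturbed. Origin at the centre of its underside.
- blank_b: Pale wooden handle blank lying flat, 90 x 45 x 30 mm; a bystander, not to be disturbed. Origin at the centre of its underside.
- blank_c: Pale wooden block standing upright, 45 x 45 x 120 mm; a bystander, not to be disturbed. Origin at the centre of its underside.
- pins: Small glass jar with a steel cap, 56 mm wide, 70 mm high; a bystander, not to be disturbed. Origin at the centre of its underside.
- screws: Small open plastic tray with one divider, 100 x 70 x 35 mm; a bystander, not to be disturbed. Origin at the centre of its underside.
- cup: White mug, 76 mm wide, 85 mm high; a bystander, not to be disturbed. Origin at the centre of its underside.
- brush: Hand brush lying flat; a bystander, not to be disturbed. Origin at the centre of its underside.
Things that resemble listed ones, but are neither listed nor needed, are in the scene too. Of the things that look like the rod, the smaller one is meant.

How it is judged:
On the way:
1. the rod is home in both forks, with the jaw closed over it, while the lid is still open (z of rod in the frame of clip between -0.004 and 0.004 m and x of rod in the frame of clip between -0.005 and 0.005 m and y of rod in the frame of clip between -0.012 and 0.012 m and angle between the x axis of rod and the y axis of clip, either way round below 0.08 rad and value of joint jaw below 0.08 rad and value of joint lid above 0.6 rad), for 0.2 s.
At the end, for the whole second after the job is handed in: The rod lies at rest in both forks (middle within 5 mm across, 4 mm in height and 12 mm along of the clip point, within 0.08 rad of the case's y axis), the jaw is closed over it (below 0.08 rad) and the lid is shut (below 0.04 rad, 8 mm at the front edge) (z of rod in the frame of clip between -0.004 and 0.004 m and x of rod in the frame of clip between -0.005 and 0.005 m and y of rod in the frame of clip between -0.012 and 0.012 m and angle between the x axis of rod and the y axis of clip, either way round below 0.08 rad and value of joint jaw below 0.08 rad and value of joint lid below 0.04 rad and linear speed of rod below 0.02 m/s); the robot touches nothing.
It fails at once if the lid slams: faster than 1.3 rad/s (0.25 m/s at its front edge) within the last 0.5 rad (value of joint lid below 0.5 rad and velocity of joint lid below -1.3 rad/s).
It fails at once if one of the other wares is pushed more than 40 mm from its place (distance of any of blank_a, blank_b, blank_c, pins, screws, cup, brush from where it was at the start of the episode above 0.04 m).
It also fails if it takes over 72 s, if anything falls off the work surface, if the arm or the gripper's body presses on something with over 40 N, if the wrist force passes 120 N, or if a joint passes its speed limit or range.

ROBOT

A 7-joint arm with a two-finger parallel gripper is mounted at the origin on the work surface. World frame = base frame: x ahead of the robot, y to its left, z up, the work surface at z = 0. Lengths are in m, angles in rad, forces in N, time in s.
With the tool pointing down it reaches from about 0.4 to 0.85 m from the base axis. Payload 4.5 kg.
Tool frame: the origin (TCP) lies on the centre line of the jaws, within the pads' length; the fingertips stand r.tips_ahead ahead of it and the grasp point (between the pads) is the TCP (r.tips_ahead is the distance from the TCP to the fingertips, in m); z points along the fingers, y is the direction in which the jaws open and shut (so a half turn about z gives the same grasp; the last joint's range is limited). The gripper opens to 88 mm and grips with 3 to 60 N. Pads are 18 mm wide; open, the fingers measure 123 mm over their backs; the gripper's body (75 mm by 187 mm) begins 45 mm behind the grasp point.
Start: joints at [0.034, 0.689, -0.195, 1.565, 0.157, 0.902, -0.215], TCP at [0.625, 0, 0.258] pointing down, gripper open.
Joint ranges: [-3.01, 3.01], [-0.46, 2.08], [-1.47, 1.51], [0.13, 2.56], [-1, 4.14], [0.04, 2.09], [-2.66, 2.66]. Speed limits (rad/s): [2.57, 2.57, 3.14, 3.14, 3.14, 3.14, 3.14].

INTERFACE

Orientations are given as a unit quaternion [x, y, z, w].
In Python, from plant import r gives the robot as it stands.
- The arm moves only by the shell command python3 -m inch 'ROWS' [FORCE]. ROWS is JSON, a list of rows, each a list of 5 numbers: the shift along the world's x, y, z in units of 25 mm (1.0 is 25 mm), then the turn about the world's z in units of 6 degrees (1.0 is 6 degrees), then the finger opening in mm, from 0 to 88.1. A call has 1 to 5 rows; each row shifts and turns the commanded pose from where the row before left it; what a row does not reach is not made up. A row lasts 1/10 s, in which the tool goes at most 50 mm and 8.59 degrees, less where a joint would pass 70% of its speed; a pose out of reach is approached as far as the arm can. A call is refused whole if a number of a shift passes 1 or a number of a turn 1, either way. A call with a gripper value outside its range is refused whole. The fingers move at their own pace and stop on an object; FORCE is the grip in N (left out, the last holds). Time passes only in rows, so rows that do not move let the fingers close. It gives the time, the measured TCP pose, the force and the opening at its end, in the units of the state.
- r.get_state(): the state, without advancing time (a new reading comes with each control period).
- r.snapshot(name): name is "scene" or "side" or "wrist"; returns a dict with "pixels" (480x640x3 uint8, red, green, blue), "range_z" (480x640 float32, m along the optical axis (not along the pixel's ray), 0 where there is no reading), "K" (3x3 intrinsics, pixels), "k1" (the pictures are not rectified: a ray, as slopes to the right and down, at radius r is drawn at 1 + k1 r^2 times it, then the intrinsics apply), "position" and "attitude" of the camera in the world. Camera axes: x right, y up, looking along -z (the intrinsics and any distortion apply to the point x, -y, -z); pixel columns grow to the right and rows downward; lengths in m; the calibration is good to about 2 mm. A picture is of the moment at which its call begins.
- r.finish_job(): hands the job in, once; it reports no verdict.
The state is a dict: "clock": time; "q": joint angles; "qd": joint speeds; "joint_torque": joint torques, N m; "tool_pos": TCP position; "eef_rot": TCP orientation; "contact_force": force on the tool from outside, world axes, zero at the start; "moment": the same for the moment, N m; "opening": opening from 0.0 (shut) to 1.0 (fully open).
Only numpy, scipy, OpenCV 4.12 (cv2) and the standard library are available. Lean on these libraries where they do the work, as an engineer would, in place of code of your own. Each camera call takes 0.05 s, during which the arm holds its last target. There are 200 camera calls.

## Working session

There is one attempt and no reset: what is moved stays moved. The work goes in short steps, Python scripts to look and compute and a shell command to move; the robot and the scene stay as the last step left them, time stands still between calls to the robot, and variables do not carry over. Pictures are saved under pics/ and viewed, about 8 in all and at most 12, crops included, and the job is handed in when it is done.

```bash
ls; mkdir -p pics; cat > h.py <<'E'
import numpy as np,cv2
from scipy.spatial.transform import Rotation as R
from plant import r
def cam(n):
    s=r.snapshot(n); s['name']=n; return s
def rot(s):
    a=np.array(s['attitude'],float)
    return a if a.shape==(3,3) else R.from_quat(a).as_matrix()
def ray(s,uv):
    K=np.array(s['K']); uv=np.atleast_2d(np.array(uv,float))
    d=np.c_[(uv[:,0]-K[0,2])/K[0,0],(uv[:,1]-K[1,2])/K[1,1]]
    p=d.copy()
    for _ in range(20): p=d/(1+s['k1']*(p**2).sum(1,keepdims=True))
    return np.c_[p[:,0],-p[:,1],-np.ones(len(p))]
def plane(s,uv,z):
    d=ray(s,uv)@rot(s).T; c=np.array(s['position'])
    return c+d*((z-c[2])/d[:,2])[:,None]
def cloud(s):
    v,u=np.mgrid[:480,:640]; d=ray(s,np.c_[u.ravel(),v.ravel()])
    P=(d*s['range_z'].reshape(-1,1))@rot(s).T+np.array(s['position'])
    P[s['range_z'].ravel()==0]=np.nan
    return P.reshape(480,640,3)
def proj(s,P):
    p=(np.atleast_2d(P)-np.array(s['position']))@rot(s)
    x=np.c_[p[:,0],-p[:,1]]/-p[:,2:3]; x=x*(1+s['k1']*(x**2).sum(1,keepdims=True))
    K=np.array(s['K']); return x*[K[0,0],K[1,1]]+[K[0,2],K[1,2]]
def save(s,f,crop=None,scale=1):
    im=s['pixels'][:,:,::-1]
    if crop: im=im[crop[1]:crop[3],crop[0]:crop[2]]
    cv2.imwrite('pics/'+f,cv2.resize(im,None,fx=scale,fy=scale))
E
python3 - <<'E'
from h import *
for n in('scene','side','wrist'):
    s=cam(n);save(s,n+'0.png');print(n,s['position'],s['attitude'],s['k1'],np.array(s['K']).tolist())
print(r.get_state(),r.tips_ahead)
E
```

```text
pics
scene [ 0.61391189 -0.6566913   1.1694763 ] [0.27172485 0.01757001 0.06311107 0.96014264] 0.002254756882179246 [[433.94301937825617, 0.0, 317.81717723806156], [0.0, 433.94301937825617, 247.3818425794591], [0.0, 0.0, 1.0]]
side [0.3455399  1.1087653  1.11618035] [-0.02371434  0.40913902  0.90895112 -0.07649018] -0.016010316191105455 [[585.2003823956167, 0.0, 307.21621942789716], [0.0, 585.2003823956167, 241.84629045106723], [0.0, 0.0, 1.0]]
wrist [0.62437855 0.06664068 0.38380846] [-1.32999933e-01  1.02486569e-03  2.16459304e-04  9.91115493e-01] -0.06302948888906283 [[342.84785996168824, 0.0, 317.4786146168469], [0.0, 342.84785996168824, 243.10880178234737], [0.0, 0.0, 1.0]]
{'clock': 0.15, 'q': array([ 0.03379242,  0.68983962, -0.19454636,  1.56606273,  0.1573244 ,
        0.90251398, -0.2150684 ]), 'qd': array([-0.00192393, -0.00313805,  0.00160922, -0.00233952,  0.00057435,
        0.00153633, -0.00133961]), 'joint_torque': array([-1.46674727e-03, -5.27863634e+01, -1.26819178e+00, -1.53587687e+01,
       -5.24473807e-02,  3.92338901e-03,  1.12435155e-04]), 'tool_pos': array([ 6.24555970e-01, -2.45928968e-05,  2.57075895e-01]), 'eef_rot': array([ 7.07060954e-01,  7.07152244e-01, -5.42220745e-04, -4.66141375e-04]), 'contact_force': array([-0.23793852,  0.11289255, -0.28266777]), 'moment': array([-0.00870634, -0.02666323,  0.006472  ]), 'opening': 1.0020364241751698} 0.019
```

View pics/scene0.png

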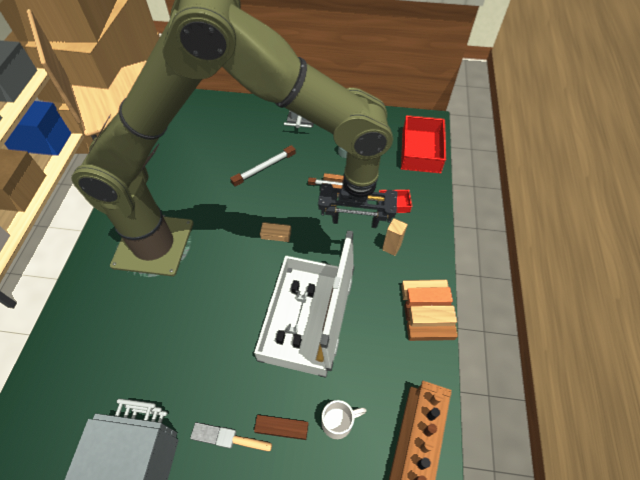

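View pics/wrist0.png

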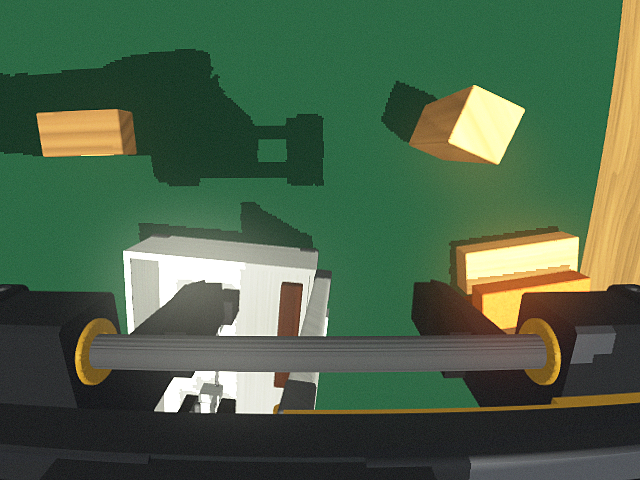

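Scene: the case is at about (305,310), lid upright on its right. The big look-alike rod lies at (263,165), and the trough with the real rod is at about (340,185), partly behind the gripper. The wrist view shows the case at (220,330) and blank_c at (485,125).

View pics/side0.png

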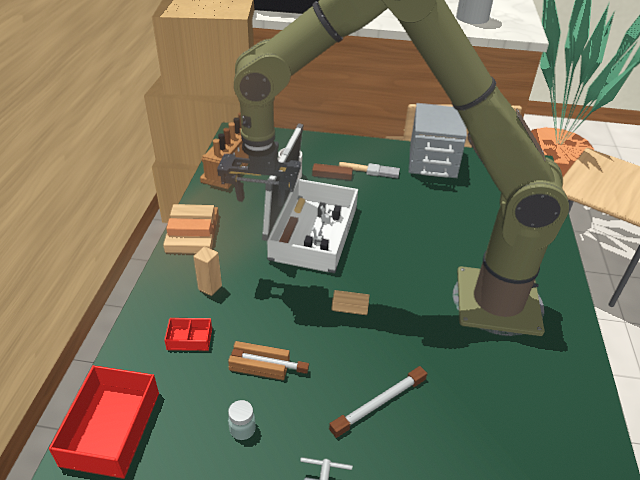

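Side view: the trough is at (262,360) with the rod's free cap at (303,368). The case is at (315,225) with the forks visible, blank_b at (350,302) and the jar at (241,420).

```bash
python3 - <<'E'
from h import *
s=cam('side');C=cloud(s);hsv=cv2.cvtColor(s['pixels'],cv2.COLOR_RGB2HSV);H,S,V=[hsv[...,i].astype(int) for i in range(3)]
def box(n,sub,m,zl,zh):
    x0,y0,x1,y1=sub
    mm=np.zeros((480,640),bool);mm[y0:y1,x0:x1]=1
    mm&=m&(C[...,2]>zl)&(C[...,2]<zh)
    P=C[mm]; rc=cv2.minAreaRect(P[:,:2].astype(np.float32)*1000)
    print(n,len(P),np.round(rc[0],1),np.round(rc[1],1),round(rc[2],1),'zmed',np.round(np.median(P[:,2]),4)); return mm
nog=~((H>45)&(H<90)&(S>80))
box('troughtop',(220,335,312,385),nog,.030,.040)
m=box('rodtip',(291,355,315,380),nog,.012,.06)
P=C[m];print('tip top z',np.percentile(P[:,2],[5,50,95]))
sh=(S<60)&(V>120)
box('shaft',(235,345,300,380),sh,.015,.035)
box('case rim',(262,170,362,275),S<60,.064,.074)
box('blankb',(325,285,375,320),nog,.02,.04)
box('bigrod',(325,365,430,440),nog,.008,.06)
box('jar',(220,395,262,445),nog,.03,.09)
# lines: shaft ray-cast edges
ys,xs=np.nonzero(sh[345:380,235:300]);
mm=(C[...,2]>.064)&(C[...,2]<.074)&(S<60);P=C[mm][:, :2];P=P[(P[:,1]>-.35)&(P[:,1]<.15)&(P[:,0]>.45)]
print(P.min(0),P.max(0))
# inner wall/fork clutter: dark points
d=(V<70);d[:170]=0;d[275:]=0;d[:,:300]=0;d[:,362:]=0
d&=(C[...,2]>.03);P=C[d];print('dark',len(P))
n,l,st,ce=cv2.connectedComponentsWithStats(d.astype(np.uint8))
for i in range(1,n):
    if st[i,4]>15:
        q=C[l==i];print(ce[i],st[i,4],q.min(0).round(4),q.max(0).round(4))
save(s,'side_case.png',(255,115,370,275),4)
E
```

```text
troughtop 689 [543.6 309.3] [ 65.3 171.6] 88.0 zmed 0.0328
rodtip 153 [469.4 312.3] [38.8 23.1] 11.1 zmed 0.0236
tip top z [0.01423839 0.02355763 0.02914144]
shaft 277 [540.7 311.5] [ 23.1 127.9] 86.0 zmed 0.0241
case rim 655 [ 516.6 -183.1] [310.5 204.7] 83.8 zmed 0.0684
blankb 530 [376.   88.2] [51.2 90.3] 88.8 zmed 0.0285
bigrod 1202 [282.7 364.5] [261.5  28.4] 44.4 zmed 0.0209
jar 710 [563.  477.7] [52.7 53.5] 61.8 zmed 0.0663
[ 0.45083936 -0.34519967] [ 0.63425485 -0.02371784]
dark 189
[336.54716981 209.69811321] 53 [ 0.445  -0.2683  0.0303] [ 0.466  -0.2339  0.0454]
[307.95       240.18333333] 60 [ 0.5056 -0.1178  0.0303] [ 0.5261 -0.085   0.0481]
[324.03389831 243.3559322 ] 59 [ 0.461  -0.1244  0.0306] [ 0.4809 -0.0819  0.0464]
```

```bash
python3 - <<'E'
import cv2
im=cv2.imread('pics/side_case.png');print(im.shape)
cv2.imwrite('pics/side_case.png',cv2.resize(im,None,fx=.9,fy=.9))
E
```

```text
(640, 460, 3)
```

View pics/side_case.png

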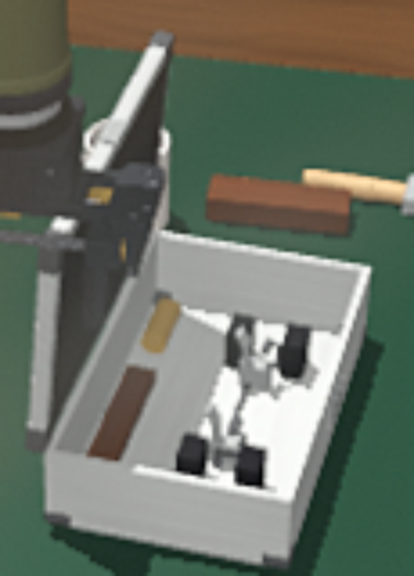

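The crop shows the forks, the four black cap blocks and the jaw, with wares lying low at the back of the case. Next, a closer wrist look at the trough.

```bash
python3 -m inch '[[-0.5,1,0,0,88],[-0.5,1,0,0,88],[-0.5,1,0,0,88],[-0.5,1,0,0,88],[-0.5,1,0,0,88]]' && python3 -m inch '[[-0.5,1,0,0,88],[-0.5,1,0,0,88],[-0.5,1,0,0,88],[0,0,0,0,88],[0,0,0,0,88]]'; python3 - <<'E'
from h import *
s=cam('wrist');save(s,'wrist1.png');C=cloud(s)
hsv=cv2.cvtColor(s['pixels'],cv2.COLOR_RGB2HSV);H,S,V=[hsv[...,i].astype(int) for i in range(3)]
np.savez('w1.npz',**{k:v for k,v in s.items()})
nog=~((H>45)&(H<90)&(S>80))
def rep(n,m):
    P=C[m&(np.abs(C[...,1]-.31)<.06)&(np.abs(C[...,0]-.53)<.13)]
    rc=cv2.minAreaRect(P[:,:2].astype(np.float32)*1000);print(n,len(P),np.round(rc,1) if 0 else rc,np.median(P[:,2]))
rep('top',nog&(C[...,2]>.030)&(C[...,2]<.04))
rep('rod',(S<60)&(V>100)&(C[...,2]>.02)&(C[...,2]<.032))
P=C[(C[...,0]<.487)&(C[...,0]>.42)&(np.abs(C[...,1]-.31)<.03)&(C[...,2]>.024)&nog]
print('cap',len(P),cv2.minAreaRect(P[:,:2].astype(np.float32)*1000),np.median(P[:,2]))
print(r.get_state()['tool_pos'])
E
```

```text
clock: 0.7
tool_pos: [0.5618, 0.1259, 0.2576]
eef_rot: [0.707, 0.707, -0.0, -0.0]
contact_force: [0.1, 0.3, 0.1]
opening: 0.998
clock: 1.2
tool_pos: [0.5249, 0.2002, 0.2577]
eef_rot: [0.707, 0.708, -0.0, 0.0]
contact_force: [-0.0, -1.1, -1.3]
opening: 1.001
top 5239 ((567.6721801757812, 305.0726318359375), (60.829864501953125, 130.29637145996094), 87.4229507446289) 0.03362055235330169
rod 1854 ((542.2427978515625, 305.11468505859375), (14.304422378540039, 128.27200317382812), 87.6733627319336) 0.02529939799082981
cap 546 ((469.67071533203125, 307.8155517578125), (17.90119171142578, 34.700809478759766), 89.68660736083984) 0.026707609481172595
[0.52541934 0.19899619 0.25764178]
```

View pics/wrist1.png

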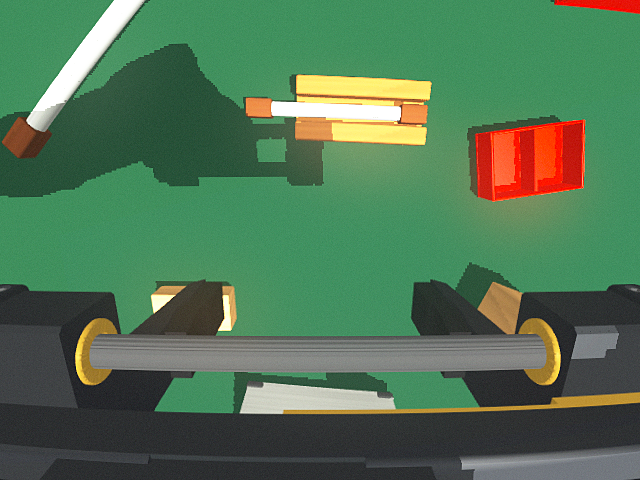

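The trough is clear at (360,110), with the rod's free cap at (258,107). That gives a rod middle of about (0.543, 0.306) and a yaw of -2.5°. I'll turn and approach the free cap.

```bash
python3 -m inch '[[-0.15,0.3,-0.37,0.97,88],[-0.15,0.3,-0.37,0.97,88],[-0.15,0.3,-0.37,0.97,88],[-0.15,0.3,-0.37,0.97,88],[-0.15,0.3,-0.37,0.97,88]]' >/dev/null&& python3 -m inch '[[-0.15,0.3,-0.37,0.97,88],[-0.15,0.3,-0.37,0.97,88],[-0.15,0.3,-0.37,0.97,88],[-0.15,0.3,-0.37,0.97,88],[-0.15,0.3,-0.37,0.97,88]]' >/dev/null&& python3 -m inch '[[-0.15,0.3,-0.37,0.97,88],[-0.15,0.3,-0.37,0.97,88],[-0.15,0.3,-0.37,0.97,88],[-0.15,0.3,-0.37,0.97,88],[-0.15,0.3,-0.37,0.97,88]]'>/dev/null && python3 -m inch '[[0,0,0,0,88],[0,0,0,0,88]]'; python3 -c "
from h import *
s=r.get_state();print(s['q'],R.from_quat(s['eef_rot']).as_matrix()[:,1])"
```

```text
clock: 2.95
tool_pos: [0.4697, 0.3112, 0.1189]
eef_rot: [0.026, 1.0, -0.0, 0.0]
contact_force: [0.0, 1.2, -0.1]
opening: 1.0
[-0.39220705  0.84741762 -0.47455327  1.8552256   0.65325212  0.60023084
  0.23587827] [ 5.14253886e-02  9.98676390e-01 -9.46864661e-04]
```

```bash
python3 -m inch '[[-0.08,-0.07,-0.8,0.08,88],[0,0,-0.8,0,88],[0,0,-0.8,0,88],[0,0,-0.8,0,88],[0,0,-0.52,0,88]]' && python3 -m inch '[[0,0,0,0,88],[0,0,0,0,30],[0,0,0,0,5],[0,0,0,0,5],[0,0,0,0,5]]' 55 && python3 -m inch '[[0,0,0,0,5],[0,0,0,0,5],[0,0,0,0,5],[0,0,0,0,5]]'
```

```text
clock: 3.45
tool_pos: [0.4677, 0.3095, 0.0253]
eef_rot: [0.021, 1.0, -0.001, 0.0]
contact_force: [0.0, -0.1, -0.6]
opening: 1.002
clock: 3.95
tool_pos: [0.4671, 0.311, 0.0266]
eef_rot: [0.02, 1.0, 0.0, 0.0]
contact_force: [0.2, -0.1, -0.4]
opening: 0.659
clock: 4.35
tool_pos: [0.4667, 0.3108, 0.026]
eef_rot: [0.019, 1.0, 0.0, -0.0]
contact_force: [0.7, -0.0, 0.5]
opening: 0.294
```

```bash
python3 -m inch '[[0,0,0,0,5],[0,0,0,0,5],[0,0,0,0,5],[0,0,0,0,5]]' && python3 -m inch '[[0,0,0.4,0,5],[0,0,0.8,0,5],[0,0,0.8,0,5],[0,0,0,0,5],[0,0,0,0,5]]'
```

```text
clock: 4.75
tool_pos: [0.4667, 0.3107, 0.0259]
eef_rot: [0.019, 1.0, -0.0, -0.0]
contact_force: [-0.6, -0.3, 0.7]
opening: 0.199
clock: 5.25
tool_pos: [0.4669, 0.3107, 0.0762]
eef_rot: [0.019, 1.0, 0.0, 0.0]
contact_force: [0.5, 0.2, -2.5]
opening: 0.199
```

```bash
python3 -m inch '[[0,-0.6,0.2,0,5],[0,-0.9,0,0,5],[0,-0.9,0,0,5],[0,-0.9,0,0,5],[0,-0.7,0,0,5]]' && python3 -m inch '[[0,0,-0.6,0,5],[0,0,-0.6,0,5],[0,0,-0.5,0,5],[0,0,-0.3,0,5],[0,0,-0.2,0,5]]' && python3 -m inch '[[0,0,-0.12,0,5],[0,0,0,0,5],[0,0,0,0,5]]'
```

```text
clock: 5.75
tool_pos: [0.4661, 0.2074, 0.0804]
eef_rot: [0.02, 1.0, -0.001, -0.001]
contact_force: [0.3, -0.3, -1.7]
opening: 0.2
clock: 6.25
tool_pos: [0.4664, 0.2103, 0.0253]
eef_rot: [0.019, 1.0, -0.0, -0.0]
contact_force: [-0.4, -0.9, -1.8]
opening: 0.197
clock: 6.55
tool_pos: [0.4669, 0.2109, 0.0233]
eef_rot: [0.019, 1.0, 0.0, 0.0]
contact_force: [-0.4, 0.3, -2.1]
opening: 0.195
```

```bash
python3 -m inch '[[0,0,-0.1,0,5],[0,0,0,0,25],[0,0,0,0,25],[0,0,0,0,40],[0,0,0,0,60]]' && python3 -m inch '[[0,0,0,0,60],[0,0,0,0,60],[0,0,0.5,0,60],[0,0,1,0,60],[0,0,1,0,60]]' && python3 -m inch '[[0.8,0,1,0,70],[1,0,1,0,70],[1,0,1,0,70],[1,0,1,0,70],[1,0,1,0,70]]' && python3 -m inch '[[1,0,0.5,0,70],[1,0,0,0,70],[0.5,0,0,0,70],[0,0,0,0,70],[0,0,0,0,70]]'; python3 - <<'E'
from h import *
s=cam('wrist');save(s,'wrist2.png');C=cloud(s)
hsv=cv2.cvtColor(s['pixels'],cv2.COLOR_RGB2HSV);H,S,V=[hsv[...,i].astype(int) for i in range(3)]
nog=~((H>45)&(H<90)&(S>80))
m=nog&(C[...,2]>.004)&(C[...,2]<.03)&(np.abs(C[...,1]-.21)<.055)&(np.abs(C[...,0]-.54)<.14)
P=C[m];print(len(P),cv2.minAreaRect(P[:,:2].astype(np.float32)*1000),np.median(P[:,2]))
P=C[m&(S<60)&(C[...,2]>.01)];print(len(P),cv2.minAreaRect(P[:,:2].astype(np.float32)*1000),np.median(P[:,2]))
print(r.get_state()['tool_pos'])
E
```

```text
clock: 7.05
tool_pos: [0.4669, 0.2108, 0.0206]
eef_rot: [0.019, 1.0, 0.0, 0.0]
contact_force: [-0.5, 0.3, 0.5]
opening: 0.441
clock: 7.55
tool_pos: [0.4663, 0.2105, 0.0834]
eef_rot: [0.019, 1.0, -0.0, -0.001]
contact_force: [0.1, 0.7, 0.6]
opening: 0.679
clock: 8.05
tool_pos: [0.5875, 0.2101, 0.2091]
eef_rot: [0.02, 1.0, 0.0, -0.0]
contact_force: [0.7, -0.2, -1.2]
opening: 0.796
clock: 8.55
tool_pos: [0.6483, 0.2108, 0.22]
eef_rot: [0.019, 1.0, -0.0, -0.001]
contact_force: [-0.5, -0.4, -0.4]
opening: 0.794
3417 ((542.57958984375, 206.62327575683594), (17.983692169189453, 180.091796875), 87.47612762451172) 0.015626100834473577
2155 ((542.6806030273438, 206.56991577148438), (13.516942977905273, 128.41224670410156), 87.74880981445312) 0.014828335834936646
[0.64802362 0.21094354 0.22012067]
```

View pics/wrist2.png

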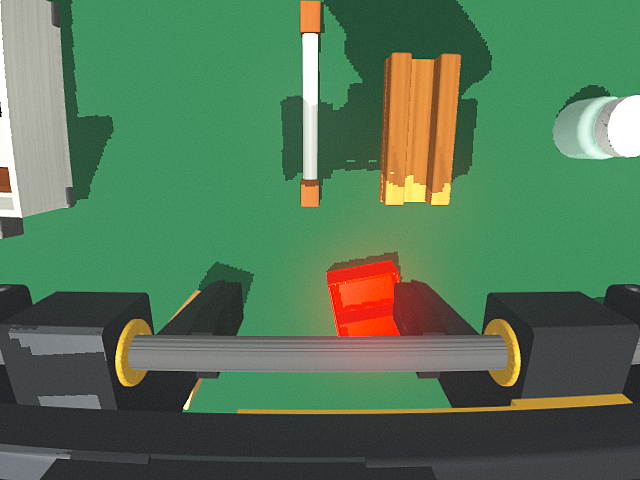

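The rod lies on the table from (310,15) to (310,195), clear of the trough. Now to regrasp it at the middle.

```bash
python3 -m inch '[[-0.84,-0.03,-0.8,0,50],[-0.84,-0.03,-0.9,0,50],[-0.84,-0.03,-0.9,0,50],[-0.84,-0.03,-0.9,0,50],[-0.86,-0.05,-0.9,0,50]]' && python3 -m inch '[[0,0,0,0,50],[0,0,0,0,50],[0,0,0,0,50]]'
```

```text
clock: 9.1
tool_pos: [0.5418, 0.2065, 0.1102]
eef_rot: [0.019, 1.0, 0.0, -0.0]
contact_force: [0.0, 0.2, -0.5]
opening: 0.57
clock: 9.4
tool_pos: [0.5454, 0.2071, 0.1117]
eef_rot: [0.02, 1.0, 0.001, 0.001]
contact_force: [0.6, 0.6, 0.4]
opening: 0.567
```

```bash
python3 -m inch '[[-0.06,0,-0.8,0,50],[0,0,-0.9,0,50],[0,0,-0.9,0,50],[0,0,-0.7,0,50],[0,0,-0.3,0,50]]' && python3 -m inch '[[0,0,0,0,40],[0,0,0,0,4],[0,0,0,0,4],[0,0,0,0,4],[0,0,0,0,4]]' 58 &&  python3 -m inch '[[0,0,0,0,4],[0,0,0,0,4],[0,0,0,0,4],[0,0,0,0,4],[0,0,0,0,4]]'
```

```text
clock: 9.9
tool_pos: [0.5432, 0.2065, 0.0199]
eef_rot: [0.02, 1.0, 0.0, 0.0]
contact_force: [-0.3, 0.8, -0.1]
opening: 0.568
clock: 10.4
tool_pos: [0.5426, 0.2068, 0.021]
eef_rot: [0.019, 1.0, 0.0, 0.0]
contact_force: [-1.0, -0.3, 2.4]
opening: 0.148
clock: 10.9
tool_pos: [0.5426, 0.2068, 0.021]
eef_rot: [0.019, 1.0, 0.0, 0.0]
contact_force: [-0.2, 0.1, 5.4]
opening: 0.143
```

```bash
python3 -m inch '[[0,0,0.5,0,4],[0,0,1,0,4],[0,0,1,0,4],[0,0,1,0,4],[0,0,1,0,4]]' && python3 -m inch '[[0,-0.6,1,-1,4],[0,-0.6,1,-1,4],[0,-0.6,1,-1,4],[0,-0.6,1,-1,4],[0,-0.6,1,-1,4]]' && python3 -m inch '[[0,-0.6,0,-1,4],[0,-0.6,0,-1,4],[0,-0.6,0,-1,4],[0,-0.6,0,-1,4],[0,-0.6,0,-1,4]]' && python3 -m inch '[[0,-0.6,0,-1,4],[0,-0.6,0,-1,4],[0,-0.6,0,-1,4],[0,-0.6,0,-1,4],[0,-0.6,0,-1,4]]' && python3 -m inch '[[0,0,0,-0.6,4],[0,0,0,0,4],[0,0,0,0,4]]'; python3 - <<'E'
from h import *
s=cam('wrist');save(s,'wrist3.png')
np.savez('w3.npz',**s)
st=r.get_state();print(st['tool_pos'],st['q'],R.from_quat(st['eef_rot']).as_matrix()[:,1])
s2=cam('scene');np.savez('s3.npz',**s2);save(s2,'scene3.png',(235,220,375,400),4)
E
```

```text
clock: 11.4
tool_pos: [0.5416, 0.206, 0.1341]
eef_rot: [0.019, 1.0, -0.0, -0.001]
contact_force: [-0.5, 0.5, -1.9]
opening: 0.138
clock: 11.9
tool_pos: [0.5413, 0.1305, 0.2591]
eef_rot: [0.279, 0.96, -0.0, -0.001]
contact_force: [-1.1, 0.7, -1.4]
opening: 0.143
clock: 12.4
tool_pos: [0.5413, 0.0557, 0.2581]
eef_rot: [0.518, 0.855, -0.0, -0.001]
contact_force: [0.2, -0.5, -2.0]
opening: 0.141
clock: 12.9
tool_pos: [0.5413, -0.019, 0.258]
eef_rot: [0.722, 0.692, -0.0, -0.001]
contact_force: [0.4, 0.1, -0.8]
opening: 0.139
clock: 13.2
tool_pos: [0.5418, -0.018, 0.2581]
eef_rot: [0.741, 0.671, -0.0, -0.0]
contact_force: [0.4, -1.0, -2.2]
opening: 0.143
[ 0.54190563 -0.01786864  0.2580496 ] [ 0.08748324  0.58245749 -0.22530366  1.81491966  0.17767482  0.7642441
 -0.32968794] [ 9.95094240e-01 -9.89302369e-02 -5.12042509e-04]
```

View pics/wrist3.png

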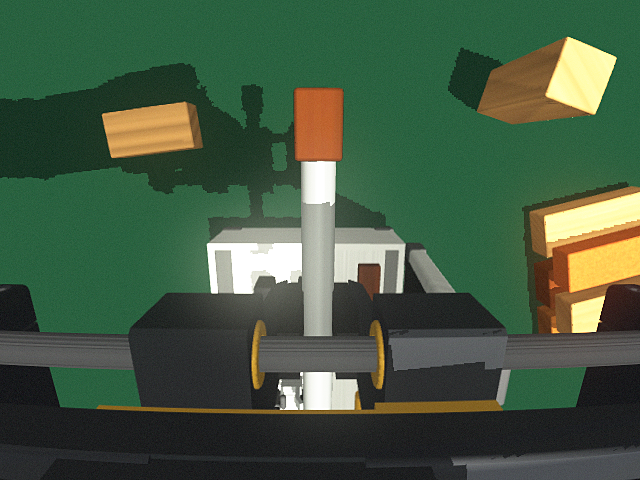

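The wrist view is blocked by the rod and fingers; only the case's left edge shows, at (305,240). I'll use the scene view instead.

View pics/scene3.png

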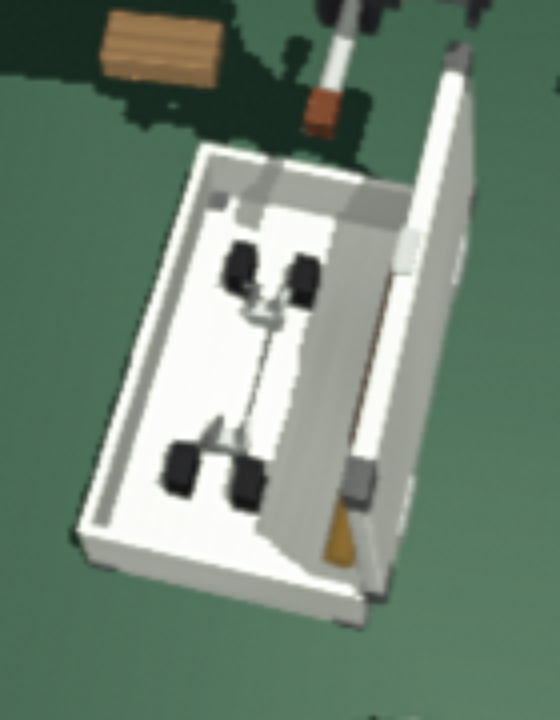

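```bash
python3 - <<'E'
from h import *
s3=dict(np.load('s3.npz'));sd=cam('side');np.savez('d3.npz',**sd)
for nm,s in(('scene',s3),('side',sd)):
    C=cloud(s);hsv=cv2.cvtColor(s['pixels'],cv2.COLOR_RGB2HSV);V=hsv[...,2];S=hsv[...,1]
    reg=(C[...,0]>.4)&(C[...,0]<.6)&(C[...,1]>-.34)&(C[...,1]<-.04)
    m=reg&(V<75)&(C[...,2]>.036)&(C[...,2]<.05)
    n,l,st,ce=cv2.connectedComponentsWithStats(m.astype(np.uint8),connectivity=4)
    for i in range(1,n):
        if st[i,4]>12:
            P=C[l==i];rc=cv2.minAreaRect(P[:,:2].astype(np.float32)*1000)
            print(nm,ce[i].round(1),st[i,4],np.round(rc[0],1),np.round(rc[1],1),round(rc[2],1),P[:,2].mean().round(4), 'mean',P[:,:2].mean(0).round(4))
    # rim: light, z .066-.074, front part
    reg=(C[...,0]>.38)&(C[...,0]<.66)&(C[...,1]>-.36)&(C[...,1]<-.0)
    m=reg&(S<70)&(V>110)&(C[...,2]>.064)&(C[...,2]<.075)
    P=C[m][:,:2];
    # front wall line: left-most points per y
    th=np.deg2rad(-6.);ex=np.array([np.cos(th),np.sin(th)]);ey=np.array([-ex[1],ex[0]])
    for it in range(3):
        a=P@ex;b=P@ey; f=np.percentile(a,2);q=P[(a<f+.012)&(b<np.percentile(b,95))&(b>np.percentile(b,5))]
        vx,vy,x0,y0=cv2.fitLine(q.astype(np.float32),cv2.DIST_HUBER,0,.01,.01).ravel()
        if vy<0:vx,vy=-vx,-vy
        ey=np.array([vx,vy]);ex=np.array([vy,-vx])
    a=P@ex;b=P@ey
    print(nm,'front yaw',np.degrees(np.arctan2(ex[1],ex[0])),'wall a',np.median(q@ex),np.percentile(q@ex,[3,97]),'b',np.percentile(b,[.5,99.5]),len(q))
    # side walls -> b centre
E
```

```text
scene [294.6 285.3] 55 [ 474.7 -104.1] [27.2 16.8] 79.8 0.0408 mean [ 0.474  -0.1048]
scene [310.3 288.2] 51 [ 520.2 -109.5] [28.9 17. ] 84.0 0.0411 mean [ 0.5204 -0.1084]
scene [279.8 335.6] 65 [ 458.4 -260.2] [28.1 17.4] 83.9 0.0409 mean [ 0.4582 -0.2605]
scene [296.3 339.3] 67 [ 503.6 -264.5] [29.1 18.7] 86.0 0.0414 mean [ 0.5043 -0.2649]
scene front yaw -5.859487 wall a 0.43774132878553385 [0.4340403  0.44170502] b [-0.28199543  0.01973721] 261
side [321.8 204.4] 16 [ 501.  -264.6] [15.3 23.1] 4.5 0.0404 mean [ 0.5005 -0.2641]
side [336.5 208.7] 42 [ 455.2 -251.4] [36.7 18.7] 78.6 0.0398 mean [ 0.4548 -0.2527]
side [308.1 239.4] 44 [ 516.1 -102.2] [30.1 19.9] 77.2 0.0403 mean [ 0.516  -0.1009]
side [324.  242.5] 46 [472.3 -98.3] [19.2 33.3] 7.3 0.0403 mean [ 0.4707 -0.0963]
side front yaw -5.8482985 wall a 0.4340612452200545 [0.43089039 0.43915701] b [-0.28394223  0.02305712] 166
```

```bash
python3 - <<'E'
from h import *
ex=np.array([.9946,-.104]);ey=np.array([.104,.9946]);clip=np.array([.4890,-.1846])
s3=dict(np.load('s3.npz'));sd=dict(np.load('d3.npz'))
tcp=np.array([.5419,-.0179]);d=np.array([.0989,.9951]);n=np.array([.9951,-.0989])
for nm,s in(('scene',s3),('side',sd)):
    C=cloud(s);hsv=cv2.cvtColor(s['pixels'],cv2.COLOR_RGB2HSV);H,S,V=[hsv[...,i].astype(int) for i in range(3)]
    A=(C[...,:2]-clip)@ex+0;B=(C[...,:2]-clip)@ey
    m=(A>.06)&(A<.18)&(abs(B)<.16)&(C[...,2]>.09)&(C[...,2]<.275)&(S<60)
    for zb in np.arange(.1,.27,.03):
        q=A[m&(abs(C[...,2]-zb)<.015)]
        if len(q)>5:print(nm,'lid z',zb.round(2),len(q),np.percentile(q,[3,50,97]).round(4))
    u=(C[...,:2]-tcp)@n;v=(C[...,:2]-tcp)@d
    m=(abs(u)<.02)&(abs(v)<.1)&(C[...,2]>.235)&(C[...,2]<.262)
    for lab,mm in(('cap-',m&(v<-.066)&(S>80)),('cap+',m&(v>.066)&(S>80))):
        if mm.sum()>5:print(nm,lab,mm.sum(),'u',u[mm].mean().round(4),np.percentile(u[mm],[3,97]).round(4),'v',np.percentile(v[mm],[3,97]).round(4),'z',np.median(C[mm][:,2]).round(4))
E
```

```text
scene lid z 0.1 150 [0.1208 0.1299 0.1324]
scene lid z 0.13 177 [0.12   0.1275 0.129 ]
scene lid z 0.16 187 [0.1174 0.1249 0.1266]
scene lid z 0.19 203 [0.1147 0.1224 0.124 ]
scene lid z 0.22 217 [0.1119 0.12   0.1215]
scene lid z 0.25 861 [0.1033 0.112  0.1188]
scene cap- 92 u -0.0002 [-0.0091  0.0077] v [-0.0919 -0.0675] z 0.2537
side lid z 0.1 147 [0.111  0.1131 0.1248]
side lid z 0.13 175 [0.1084 0.1105 0.1221]
side lid z 0.16 153 [0.1059 0.1082 0.12  ]
side lid z 0.19 137 [0.1036 0.106  0.1182]
side lid z 0.22 101 [0.1012 0.104  0.1144]
side lid z 0.25 160 [0.0997 0.1047 0.1138]
side cap+ 60 u -0.0028 [-0.0107  0.0044] v [0.0683 0.0902] z 0.2531
```

```bash
python3 -m inch '[[-0.3,-0.9,0,0,4],[-0.3,-0.9,0,0,4],[-0.3,-0.9,0,0,4],[-0.3,-0.9,0,0,4],[-0.3,-0.9,0,0,4]]' && python3 -m inch '[[-0.3,-0.9,-0.5,0,4],[-0.2,-0.9,-1,0,4],[-0.12,-0.37,-1,-0.05,4],[0,0,-1,0,4],[0,0,-1,0,4]]' && python3 -m inch '[[0,0,-0.5,0,4],[0,0,0,0,4],[0,0,0,0,4],[0,0,0,0,4]]'; python3 - <<'E'
from h import *
ex=np.array([.9946,-.104]);ey=np.array([.104,.9946]);clip=np.array([.4890,-.1846])
for _ in range(2):
    st=r.get_state();t=st['tool_pos'];print('tcp in clip',(t[:2]-clip)@ex,(t[:2]-clip)@ey,t[2],R.from_quat(st['eef_rot']).as_matrix()[:,1:].round(4).tolist())
    s=cam('scene')
    C=cloud(s);hsv=cv2.cvtColor(s['pixels'],cv2.COLOR_RGB2HSV);H,S,V=[hsv[...,i].astype(int) for i in range(3)]
    A=(C[...,:2]-clip)@ex;B=(C[...,:2]-clip)@ey
    m=(abs(A)<.03)&(abs(B)<.11)&(C[...,2]>.09)&(C[...,2]<.15)&(S>80)
    for lab,mm in(('-',m&(B<-.06)),('+',m&(B>.06))):
        if mm.sum()>5:print(lab,mm.sum(),'a',A[mm].mean().round(4),np.percentile(A[mm],[3,97]).round(4),'b',np.percentile(B[mm],[3,97]).round(4),np.median(C[mm][:,2]).round(4))
save(s,'scene4.png',(235,220,375,400),4)
E
```

```text
clock: 13.85
tool_pos: [0.5044, -0.1315, 0.258]
eef_rot: [0.742, 0.671, 0.0, -0.0]
contact_force: [-0.0, -0.2, -1.2]
opening: 0.141
clock: 14.35
tool_pos: [0.4894, -0.1856, 0.1447]
eef_rot: [0.744, 0.668, 0.0, 0.0]
contact_force: [1.0, 0.6, -2.5]
opening: 0.14
clock: 14.75
tool_pos: [0.4902, -0.1853, 0.1341]
eef_rot: [0.744, 0.668, 0.001, 0.001]
contact_force: [0.5, -0.3, -1.3]
opening: 0.137
tcp in clip 0.0012502715545733346 -0.0005929964035078807 0.13412582681922827 [[0.9943, 0.0024], [-0.1064, -0.0005], [0.0024, -1.0]]
- 76 a 0.0008 [-0.0074  0.0088] b [-0.0919 -0.0675] 0.1299
tcp in clip 0.0011806128760837782 -0.0006478526169965116 0.13415273716449375 [[0.9943, 0.0023], [-0.1064, -0.0006], [0.0024, -1.0]]
- 75 a 0.0008 [-0.0072  0.0086] b [-0.0916 -0.0676] 0.13
```

View pics/scene4.png

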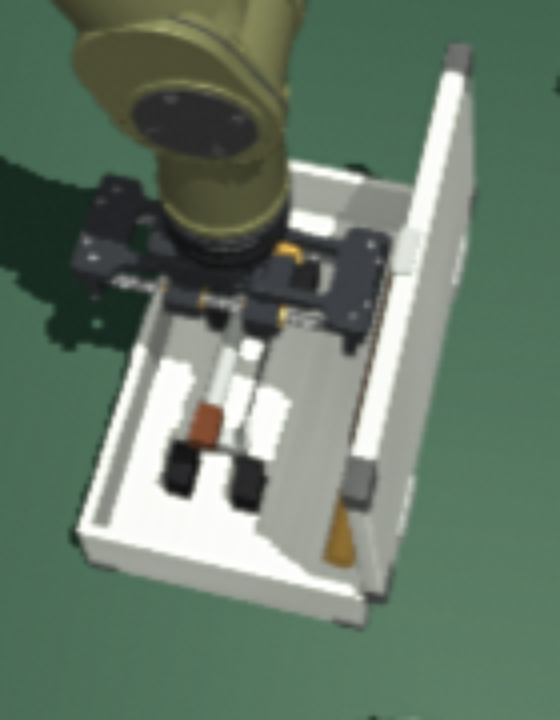

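The rod sits over the clip line with its right cap between the blocks at (208,425). The offset is about 0.8 mm, so I'll correct and descend.

```bash
python3 -m inch '[[-0.03,0,-0.4,0,4],[0,0,-0.6,0,4],[0,0,-0.6,0,4],[0,0,-0.5,0,4],[0,0,-0.25,0,4]]' && python3 -m inch '[[0,0,0,0,4],[0,0,-0.15,0,4],[0,0,-0.15,0,4],[0,0,-0.15,0,4]]' && python3 -m inch '[[0,0,-0.1,0,4],[0,0,-0.1,0,4],[0,0,-0.1,0,4],[0,0,0,0,4]]'
```

```text
clock: 15.35
tool_pos: [0.488, -0.185, 0.073]
eef_rot: [0.744, 0.668, -0.0, -0.001]
contact_force: [0.2, 0.1, -1.5]
opening: 0.14
clock: 15.75
tool_pos: [0.4896, -0.1847, 0.0635]
eef_rot: [0.744, 0.669, 0.001, 0.001]
contact_force: [1.8, 2.0, 1.6]
opening: 0.141
clock: 16.15
tool_pos: [0.49, -0.1856, 0.0553]
eef_rot: [0.744, 0.668, 0.001, 0.001]
contact_force: [5.3, -0.8, -1.3]
opening: 0.144
```

```bash
python3 -m inch '[[0,0,-0.1,0,4],[0,0,-0.1,0,4],[0,0,-0.1,0,4],[0,0,0,0,4]]' && python3 -m inch '[[0,0,-0.08,0,4],[0,0,-0.08,0,4],[0,0,0,0,4]]'
```

```text
clock: 16.55
tool_pos: [0.4861, -0.1849, 0.0471]
eef_rot: [0.744, 0.668, -0.002, -0.002]
contact_force: [1.7, 0.7, -3.2]
opening: 0.141
clock: 16.85
tool_pos: [0.4862, -0.1849, 0.0465]
eef_rot: [0.744, 0.668, -0.001, -0.001]
contact_force: [-3.9, 3.9, 30.8]
opening: 0.145
```

```bash
python3 -m inch '[[0,0,0.08,0,14],[0,0,0,0,22],[0,0,0,0,30],[0,0,0,0,30],[0,0,0,0,30]]' 20 && python3 -m inch '[[0,0,0,0,30],[0,0,0.3,0,30],[0,0,0.5,0,30],[0,0,0.8,0,30],[0,0,0.8,0,30]]' && python3 -m inch '[[0,0,1,0,30],[0,0,1,0,30],[0,0.3,1,0,30],[0,0.8,1,0,30],[0,1,1,0,30]]'  && python3 -m inch '[[0,1,1,0,10],[0,1,0.5,0,0],[0,1,0,0,0],[0,1,0,0,0],[0,1,0,0,0]]' && python3 -m inch '[[0,1,0,0,0],[0,0,0,0,0],[0,0,0,0,0]]'; python3 - <<'E'
from h import *
ex=np.array([.9946,-.104]);ey=np.array([.104,.9946]);clip=np.array([.4890,-.1846])
print(r.get_state()['q'])
s=cam('scene');np.savez('s5.npz',**s)
C=cloud(s);hsv=cv2.cvtColor(s['pixels'],cv2.COLOR_RGB2HSV);H,S,V=[hsv[...,i].astype(int) for i in range(3)]
A=(C[...,:2]-clip)@ex;B=(C[...,:2]-clip)@ey
m=(abs(A)<.03)&(abs(B)<.11)&(C[...,2]>.03)&(C[...,2]<.07)&(S>80)&(V>60)
for lab,mm in(('-',m&(B<-.06)),('+',m&(B>.06))):
    if mm.sum()>5:print(lab,mm.sum(),'a',A[mm].mean().round(4),np.percentile(A[mm],[3,97]).round(4),'b',np.percentile(B[mm],[3,97]).round(4),np.median(C[mm][:,2]).round(4))
save(s,'scene5.png',(255,250,335,375),6)
E
```

```text
clock: 17.35
tool_pos: [0.4881, -0.1854, 0.0456]
eef_rot: [0.744, 0.668, -0.0, -0.0]
contact_force: [0.1, 0.9, -0.2]
opening: 0.341
clock: 17.85
tool_pos: [0.4885, -0.1853, 0.1075]
eef_rot: [0.744, 0.668, 0.0, 0.0]
contact_force: [0.7, 0.4, 0.2]
opening: 0.344
clock: 18.35
tool_pos: [0.4881, -0.1333, 0.2331]
eef_rot: [0.745, 0.667, 0.0, 0.001]
contact_force: [0.5, 0.5, -0.2]
opening: 0.341
clock: 18.85
tool_pos: [0.4881, -0.0068, 0.2698]
eef_rot: [0.744, 0.668, 0.0, 0.001]
contact_force: [0.7, 1.2, 0.2]
opening: 0.005
clock: 19.15
tool_pos: [0.4883, 0.017, 0.2692]
eef_rot: [0.744, 0.669, 0.0, 0.0]
contact_force: [0.1, -0.4, -0.2]
opening: 0.002
[ 0.01974957  0.50009187 -0.22751502  1.95220753  0.168417    0.70669634
 -0.41509892]
- 68 a -0.0037 [-0.0118  0.005 ] b [-0.0919 -0.066 ] 0.0427
+ 46 a -0.0022 [-0.0106  0.0057] b [0.0635 0.0866] 0.043
```

View pics/scene5.png

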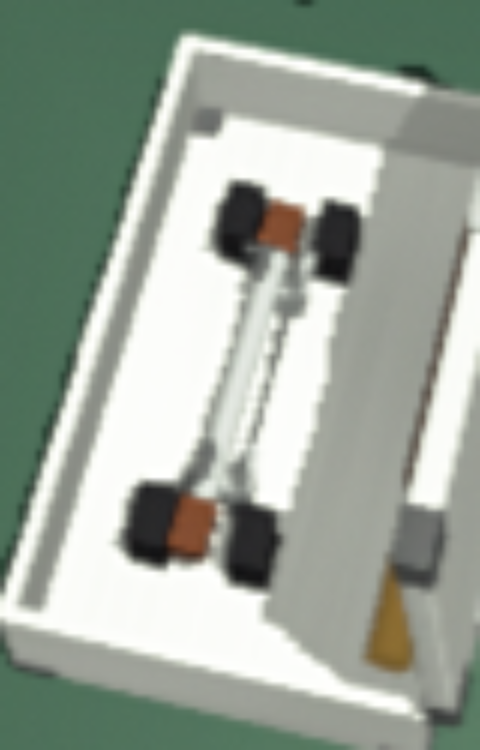

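Both caps sit in their recesses at (282,226) and (190,525), with cap tops at z of about 0.043. Next I'll compare the forks before and after to check the jaw.

```bash
python3 - <<'E'
from h import *
s3=dict(np.load('s3.npz'));s5=dict(np.load('s5.npz'));d3=dict(np.load('d3.npz'));d5=cam('side');np.savez('d5.npz',**d5)
def c(s,x0,y0,w,h,k): return cv2.resize(s['pixels'][y0:y0+h,x0:x0+w,::-1],(w*k,h*k),interpolation=cv2.INTER_CUBIC)
a=np.hstack([c(s3,275,278,48,66,6),c(s5,275,278,48,66,6)])
b=np.hstack([c(d3,300,195,48,60,4),c(d5,300,195,48,60,4)])
h=max(a.shape[0],480);im=np.zeros((h,a.shape[1]+200,3),np.uint8);im[:a.shape[0],:a.shape[1]]=a
im[:240,a.shape[1]:a.shape[1]+192]=c(d3,300,195,48,60,4);im[240:,a.shape[1]:a.shape[1]+192]=c(d5,300,195,48,60,4)
cv2.imwrite('pics/cmp.png',im);print(im.shape)
ex=np.array([.9946,-.104]);ey=np.array([.104,.9946]);clip=np.array([.4890,-.1846])
for n,s in(('s3',s3),('s5',s5),('d3',d3),('d5',d5)):
    C=cloud(s);A=(C[...,:2]-clip)@ex;B=(C[...,:2]-clip)@ey
    for sg in(1,-1):
        m=(abs(A)<.03)&(abs(B*sg-.05)<.012)&(C[...,2]>.044)&(C[...,2]<.056)
        ng=A[m]; print(n,sg,'A of high pts',np.sort(ng.round(3)).tolist())
E
```

```text
(480, 776, 3)
s3 1 A of high pts [-0.011, -0.01, -0.01, -0.008, -0.008, -0.007, -0.007, -0.006, -0.006, -0.005, -0.005, -0.004, -0.004, -0.003, -0.003, 0.008, 0.009, 0.01, 0.011, 0.013, 0.013, 0.013, 0.016, 0.018]
s3 -1 A of high pts [-0.011, -0.009, -0.009, -0.009, -0.008, -0.008, -0.007, -0.006, -0.005, -0.005, -0.004, -0.004, -0.004, -0.003, -0.003, -0.003, -0.002, -0.002, 0.008, 0.009, 0.01, 0.011, 0.011, 0.012, 0.013, 0.013, 0.014, 0.017]
s5 1 A of high pts [-0.011, -0.01, -0.008, -0.008, -0.008, -0.007, -0.007, -0.006, -0.006, -0.005, -0.004, -0.004, -0.004, -0.004, -0.002, 0.008, 0.01, 0.01, 0.011, 0.013, 0.013, 0.014, 0.015, 0.016, 0.018]
s5 -1 A of high pts [-0.014, -0.011, -0.011, -0.01, -0.009, -0.009, -0.008, -0.008, -0.007, -0.007, -0.006, -0.006, -0.005, -0.005, -0.004, -0.004, -0.004, -0.003, -0.003, -0.002, -0.002, -0.002, 0.001, 0.009, 0.009, 0.011, 0.011, 0.011, 0.012, 0.013, 0.014, 0.016, 0.017, 0.018]
d3 1 A of high pts [-0.013, -0.012, -0.011, -0.011, -0.009, -0.009, -0.008, -0.008, -0.005, 0.006, 0.006, 0.008, 0.008, 0.008, 0.009, 0.01, 0.011, 0.011, 0.012, 0.013, 0.014, 0.017]
d3 -1 A of high pts [-0.014, -0.012, -0.012, -0.01, -0.01, -0.009, -0.009, -0.007, -0.006, 0.005, 0.006, 0.007, 0.008, 0.008, 0.008, 0.008, 0.01, 0.011, 0.011, 0.011, 0.014, 0.015, 0.017]
d5 1 A of high pts [-0.015, -0.013, -0.013, -0.012, -0.011, -0.01, -0.009, -0.009, -0.009, -0.008, -0.007, -0.004, -0.004, 0.006, 0.006, 0.006, 0.007, 0.007, 0.007, 0.008, 0.008, 0.009, 0.009, 0.01, 0.01, 0.012, 0.012, 0.013, 0.015, 0.015]
d5 -1 A of high pts [-0.022, -0.017, -0.014, -0.013, -0.012, -0.011, -0.011, -0.01, -0.008, -0.008, -0.008, -0.007, -0.006, 0.005, 0.006, 0.006, 0.007, 0.007, 0.009, 0.009, 0.01, 0.01, 0.011, 0.011, 0.011, 0.011, 0.013, 0.014, 0.014, 0.014, 0.019]
```

View pics/cmp.png

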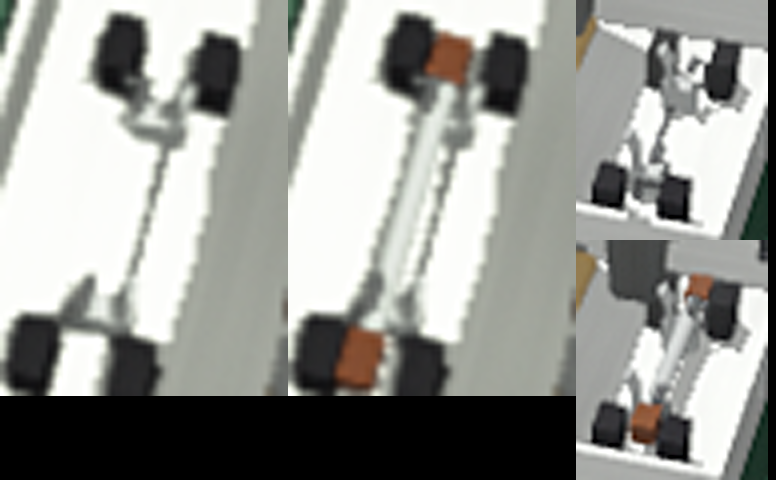

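The nose bars read the same before and after, at A of about -11 to -3 mm, so the jaw is closed over the rod. A quick numeric check of the rod's cross offset, and I'll bring the closed fingers up and behind the lid.

```bash
python3 - <<'E'
from h import *
ex=np.array([.9946,-.104]);ey=np.array([.104,.9946]);clip=np.array([.4890,-.1846])
for n in('s5','d5'):
    s=dict(np.load(n+'.npz'));C=cloud(s);hsv=cv2.cvtColor(s['pixels'],cv2.COLOR_RGB2HSV);H,S,V=[hsv[...,i].astype(int) for i in range(3)]
    # project pixels to plane z=.043 for whole view
    v,u=np.mgrid[:480,:640];Q=plane(s,np.c_[u.ravel(),v.ravel()],.043).reshape(480,640,3)
    A=(Q[...,:2]-clip)@ex;B=(Q[...,:2]-clip)@ey
    for sg in(1,-1):
        reg=(abs(B-sg*.079-(.005 if n=='d5' else 0))<.005)&(abs(A)<.05)
        a=A[reg&(V<75)];k=A[reg&(S>80)&(V>75)]
        print(n,sg,'blocks a',np.percentile(a,[1,99]).round(4),'cap',np.percentile(k,[2,98]).round(4))
        if len(k): 
            L=a[a<k.mean()];Rr=a[a>k.mean()];print('   L edge',L.max().round(4),'R edge',Rr.min().round(4))
    sh=(S<60)&(abs(B)<.035)&(abs(A)<.03)&(C[...,2]>.033)&(C[...,2]<.047);print(n,'shaft A',((C[sh][:,:2]-clip)@ex).mean(),sh.sum())
E
python3 -m inch '[[0,0,1,0,0],[0,0,1,0,0],[0.8,-1,0.2,0,0],[0.8,-1,0,0,0],[0.8,-1,0,0,0]]' 60 >/dev/null&& python3 -m inch '[[0.8,-1,0,0,0],[0.8,-1,0,0,0],[0.8,-1,0,0,0],[0.8,-1,0,0,0],[0.8,-1,0,0,0]]' && python3 -m inch '[[0.32,-0.76,0,0,0],[0,0,0,0,0],[0,0,0,0,0]]'
```

```text
s5 1 blocks a [-0.031   0.0349] cap [-0.0105  0.0064]
   L edge -0.0128 R edge 0.0153
s5 -1 blocks a [-0.0306  0.0362] cap [-0.0119  0.005 ]
   L edge -0.0128 R edge 0.0157
s5 shaft A -0.002691768173586638 115
d5 1 blocks a [-0.0362  0.0252] cap [-0.013   0.0018]
   L edge -0.0149 R edge 0.0064
d5 -1 blocks a [-0.0364  0.0482] cap [-0.0156 -0.0008]
   L edge -0.0176 R edge 0.011
d5 shaft A -0.007140343701965272 75
clock: 20.25
tool_pos: [0.6483, -0.1859, 0.3234]
eef_rot: [0.745, 0.667, -0.001, 0.0]
contact_force: [0.6, -0.5, 0.3]
opening: 0.002
clock: 20.55
tool_pos: [0.6556, -0.2023, 0.3231]
eef_rot: [0.744, 0.668, -0.0, -0.001]
contact_force: [-0.8, 0.1, 0.3]
opening: 0.005
```

```bash
python3 - <<'E'
import numpy as np
t=np.append(np.arange(1.49,0,-.2),0);r=.150
a=-r*np.cos(t)+.014*np.sin(t);z=r*np.sin(t)+.014*np.cos(t)
for i in range(len(t)):
    print(t[i].round(2),'corner a',(a[i]+.12).round(4),'z',(z[i]+.07).round(4), '' if i==0 else 'rows(5): dx %.2f dy %.2f dz %.2f'%tuple(np.array([.9946*(a[i]-a[i-1]),-.104*(a[i]-a[i-1]),z[i]-z[i-1]])/.025/5))
E
python3 -m inch '[[0,0,-0.9,0,0],[0,0,-0.9,0,0],[0,0,-0.9,0,0],[0,0,-0.66,0,0],[0,0,0,0,0]]' && python3 -m inch '[[-0.3,0.03,0,0,0],[-0.3,0.03,0,0,0],[-0.2,0.02,0,0,0],[0,0,0,0,0]]' && python3 -m inch '[[-0.1,0.01,0,0,0],[-0.1,0.01,0,0,0],[0,0,0,0,0]]'
```

```text
1.49 corner a 0.1218 z 0.2206 
1.29 corner a 0.0919 z 0.218 rows(5): dx -0.24 dy 0.02 dz -0.02
1.09 corner a 0.063 z 0.2095 rows(5): dx -0.23 dy 0.02 dz -0.07
0.89 corner a 0.0365 z 0.1954 rows(5): dx -0.21 dy 0.02 dz -0.11
0.69 corner a 0.0132 z 0.1763 rows(5): dx -0.18 dy 0.02 dz -0.15
0.49 corner a -0.0058 z 0.1529 rows(5): dx -0.15 dy 0.02 dz -0.19
0.29 corner a -0.0197 z 0.1263 rows(5): dx -0.11 dy 0.01 dz -0.21
0.09 corner a -0.0281 z 0.0974 rows(5): dx -0.07 dy 0.01 dz -0.23
0.0 corner a -0.03 z 0.084 rows(5): dx -0.01 dy 0.00 dz -0.11
clock: 21.05
tool_pos: [0.6543, -0.1997, 0.2373]
eef_rot: [0.743, 0.669, -0.001, -0.003]
contact_force: [-0.5, 0.1, -0.4]
opening: 0.006
clock: 21.45
tool_pos: [0.6358, -0.1999, 0.2406]
eef_rot: [0.744, 0.668, 0.0, 0.0]
contact_force: [-0.0, -0.4, -0.8]
opening: 0.007
clock: 21.75
tool_pos: [0.6313, -0.1992, 0.2395]
eef_rot: [0.744, 0.668, -0.0, -0.0]
contact_force: [0.4, -0.3, 0.4]
opening: 0.007
```

```bash
for i in 1 2 3; do python3 -m inch '[[-0.1,0.01,0,0,0],[-0.1,0.01,0,0,0],[0,0,0,0,0]]' | egrep 'tool_pos|force'; done
```

```text
tool_pos: [0.6261, -0.1988, 0.2394]
contact_force: [0.4, 0.4, -0.4]
tool_pos: [0.6226, -0.1982, 0.2398]
contact_force: [4.4, 0.1, -1.9]
tool_pos: [0.6183, -0.1978, 0.2399]
contact_force: [5.7, -1.0, -2.5]
```

```bash
python3 -m inch '[[-0.24,0.02,-0.02,0,0],[-0.24,0.02,-0.02,0,0],[-0.24,0.02,-0.02,0,0],[-0.24,0.02,-0.02,0,0]]' && python3 -m inch '[[-0.23,0.02,-0.07,0,0],[-0.23,0.02,-0.07,0,0],[-0.23,0.02,-0.07,0,0],[-0.23,0.02,-0.07,0,0],[-0.23,0.02,-0.07,0,0]]' && python3 -m inch '[[-0.21,0.02,-0.11,0,0],[-0.21,0.02,-0.11,0,0],[-0.21,0.02,-0.11,0,0],[-0.21,0.02,-0.11,0,0],[-0.21,0.02,-0.11,0,0]]'; python3 - <<'E'
from h import *
ex=np.array([.9946,-.104]);clip=np.array([.4890,-.1846])
t=r.get_state()['tool_pos'];print('corner a',(t[:2]-clip)@ex-.014,'z',t[2]-.019)
E
```

```text
clock: 23.05
tool_pos: [0.5951, -0.1955, 0.2382]
eef_rot: [0.744, 0.669, 0.002, 0.002]
contact_force: [6.3, -0.4, -3.1]
opening: 0.004
clock: 23.55
tool_pos: [0.565, -0.1926, 0.2295]
eef_rot: [0.744, 0.669, 0.001, 0.001]
contact_force: [5.5, 2.3, 2.4]
opening: 0.006
clock: 24.05
tool_pos: [0.5373, -0.1902, 0.2147]
eef_rot: [0.744, 0.669, 0.0, -0.0]
contact_force: [5.2, 1.7, 1.5]
opening: 0.004
corner a 0.03462598691854684 z 0.19571570232718627
```

Tracking the arc as planned: lid at about 0.88 rad. Continuing.

```bash
python3 -m inch '[[-0.18,0.02,-0.15,0,0],[-0.18,0.02,-0.15,0,0],[-0.18,0.02,-0.15,0,0],[-0.18,0.02,-0.15,0,0],[-0.18,0.02,-0.15,0,0]]' && python3 -m inch '[[-0.15,0.02,-0.19,0,0],[-0.15,0.02,-0.19,0,0],[-0.15,0.02,-0.19,0,0],[-0.15,0.02,-0.19,0,0],[-0.15,0.02,-0.19,0,0]]' && python3 -m inch '[[-0.11,0.01,-0.21,0,0],[-0.11,0.01,-0.21,0,0],[-0.11,0.01,-0.21,0,0],[-0.11,0.01,-0.21,0,0],[-0.11,0.01,-0.21,0,0]]'; python3 - <<'E'
from h import *
ex=np.array([.9946,-.104]);clip=np.array([.4890,-.1846])
t=r.get_state()['tool_pos'];print('corner a',(t[:2]-clip)@ex-.014,'z',t[2]-.019)
E
```

```text
clock: 24.55
tool_pos: [0.5146, -0.1884, 0.1958]
eef_rot: [0.744, 0.668, -0.0, 0.0]
contact_force: [2.7, 1.5, 1.9]
opening: 0.007
clock: 25.05
tool_pos: [0.4951, -0.1864, 0.1719]
eef_rot: [0.744, 0.668, -0.001, -0.0]
contact_force: [-0.7, -1.4, 4.8]
opening: 0.009
clock: 25.55
tool_pos: [0.4824, -0.1847, 0.1458]
eef_rot: [0.744, 0.668, 0.0, 0.0]
contact_force: [-0.2, -2.1, 3.0]
opening: 0.005
corner a -0.0205725506405351 z 0.12675868068720075
```

```bash
python3 -m inch '[[-0.07,0.01,-0.22,0,0],[-0.07,0.01,-0.22,0,0],[-0.07,0.01,-0.22,0,0],[-0.05,0,-0.22,0,0],[-0.05,0,-0.22,0,0]]' && python3 -m inch '[[0,0,-0.15,0,0],[0,0,-0.15,0,0],[0,0,-0.12,0,0],[0,0,0,0,0]]' && python3 -m inch '[[0,0,-0.1,0,0],[0,0,-0.08,0,0],[0,0,0,0,0]]'
```

```text
clock: 26.05
tool_pos: [0.4744, -0.1836, 0.1182]
eef_rot: [0.744, 0.668, -0.0, -0.0]
contact_force: [-0.9, -0.9, 3.0]
opening: 0.002
clock: 26.45
tool_pos: [0.4751, -0.1833, 0.1078]
eef_rot: [0.744, 0.669, 0.0, -0.0]
contact_force: [-0.0, -1.0, 0.2]
opening: 0.006
clock: 26.75
tool_pos: [0.4752, -0.1836, 0.1036]
eef_rot: [0.744, 0.668, 0.0, 0.0]
contact_force: [0.4, 0.6, 0.2]
opening: 0.004
```

```bash
for i in 1 2 3; do python3 -m inch '[[0,0,-0.06,0,0],[0,0,0,0,0]]' | egrep 'tool_pos|force'; done; python3 - <<'E'
from h import *
ex=np.array([.9946,-.104]);ey=np.array([.104,.9946]);clip=np.array([.4890,-.1846])
s=cam('scene');C=cloud(s);hsv=cv2.cvtColor(s['pixels'],cv2.COLOR_RGB2HSV)
A=(C[...,:2]-clip)@ex;B=(C[...,:2]-clip)@ey
for a in np.arange(-.06,.12,.03):
    m=(abs(A-a)<.012)&(B<-.06)&(B>-.13)&(C[...,2]>.05)&(C[...,2]<.2)
    print(a.round(3),m.sum(),np.median(C[m][:,2]).round(4))
E
```

```text
tool_pos: [0.4753, -0.1836, 0.1034]
contact_force: [-2.8, 2.0, 12.7]
tool_pos: [0.4752, -0.1836, 0.1033]
contact_force: [-4.4, 3.4, 27.9]
tool_pos: [0.4752, -0.1836, 0.1032]
contact_force: [-7.7, 3.9, 44.2]
-0.06 232 0.083
-0.03 236 0.0829
0.0 243 0.0834
0.03 242 0.0833
0.06 242 0.083
0.09 237 0.0833
```

The lid is hard against its stop and level at 0.083 m. Lifting off and checking that it stays shut.

```bash
python3 -m inch '[[0,0,0.2,0,0],[0,0,0.4,0,0],[0,0,0.8,0,0],[0,0,1,0,0],[0,0,1,0,0]]' && python3 -m inch '[[0,0,1,0,0],[0,0.8,1,0,0],[0,1,0,0,0],[0,1,0,0,0],[0,1,0,0,0]]' && python3 -m inch '[[0,1,0,0,0],[0,1,0,0,0],[0,0,0,0,0],[0,0,0,0,0],[0,0,0,0,0]]'; python3 - <<'E'
from h import *
ex=np.array([.9946,-.104]);ey=np.array([.104,.9946]);clip=np.array([.4890,-.1846])
s=cam('scene');C=cloud(s);save(s,'scene9.png')
A=(C[...,:2]-clip)@ex;B=(C[...,:2]-clip)@ey
for a in np.arange(-.06,.12,.03):
    m=(abs(A-a)<.012)&(abs(B)<.13)&(C[...,2]>.05)&(C[...,2]<.2)
    print(a.round(3),m.sum(),np.median(C[m][:,2]).round(4))
E
```

```text
clock: 27.9
tool_pos: [0.4747, -0.1838, 0.185]
eef_rot: [0.744, 0.668, -0.0, -0.0]
contact_force: [0.4, -0.1, -0.7]
opening: 0.005
clock: 28.4
tool_pos: [0.4749, -0.088, 0.2346]
eef_rot: [0.744, 0.668, 0.0, 0.0]
contact_force: [0.1, 0.9, -0.8]
opening: 0.006
clock: 28.9
tool_pos: [0.4747, -0.0402, 0.2342]
eef_rot: [0.744, 0.668, -0.0, 0.0]
contact_force: [-0.0, -0.1, -0.4]
opening: 0.002
-0.06 758 0.0831
-0.03 780 0.0833
0.0 785 0.0832
0.03 788 0.0833
0.06 789 0.0831
0.09 794 0.0833
```

View pics/scene9.png

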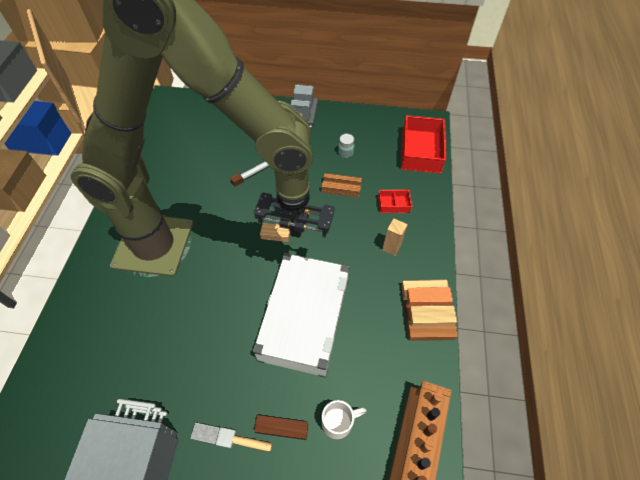

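The lid is shut flat on the case at (303,313), the bystanders stand where they were, and the gripper is clear.

```bash
python3 -c "
from plant import r
print(r.finish_job())"
```

```text
the job is handed in; nothing more can be done
None
```

The rod is in the fork clips with the jaw closed over it, the lid is shut, and the job is handed in at about 29 s of the 72 s. No verdict was reported.

I took the rod from the trough by its free cap, laid it on the table 100 mm to the side and regrasped it at the middle. I pressed it into the clips until the force reached 31 N at the bottom, then swung the lid down at under 0.1 m/s.

Last checks:
- **Rod height:** before the lid was closed, the cap tops were at z = 0.043 m. The home value is 0.044 m.
- **Jaw:** the nose bars were in the same place before and after the press, so the jaw reads as closed.
- **Lid:** it is flat at 0.083 m (0.084 m expected), and stayed so after I let go.
- **Other wares:** they look unmoved in the final picture; I did not measure them.

Less certain: the rod's offset across the clip line. My measurements disagreed, giving anything from about 0 to -4 mm depending on the camera and the case feature used. My best estimate is about -2.5 mm, within the 5 mm limit. I did not move the rod again, and I could not recheck it once the lid was shut.

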